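Tip a drained tube rack onto its base and push it home in the rack reader

TASK

The rinsed, empty black tube rack has been left standing on its long side to drain. Only by pushing, without ever picking it up off the bench, tip it over so that it lies on its base with the tube holes facing up, then push it broadside along the bench into the bay of the rack reader, right up against the reader, until the spring latch at the side of the bay has snapped back behind it. Do not knock the bottle, the timer or the tape roll about.

Things in the scene. Friction and masses are not known exactly. Their poses are not given: they have to be found in the camera images.
- tube_rack: empty black plastic tube rack, loose, 110 x 52 x 30 mm, about 0.1 kg. Own x along its length (+-55 mm), y across its width (+-26), z from base (0) to the face with the tube holes (30). Origin: centre of its base. Starts on its long side, own +y down, origin 26 mm up, 52 mm tall and 30 mm thick, holed face away from the reader, base facing it, own x roughly along reader +y
- rack_edge (a point): middle of the long edge between the rack's base and its lower side (rack frame 0, 26, 0 mm): the edge it turns over, on the bench from start to end. Pushed from the holed side at 40 to 50 mm up, over some 30 mm, the rack turns over this edge (which may slide a little) and falls onto its base, towards the reader
- reader: fixed docking bay with the white reader housing at its end. Own x runs into the bay (along the bench's front edge, to the robot's left), y towards that edge, z up. Origin on the bench, where the middle of the rack's base is when fully home. The rack slides on the bare bench, its length along reader y. Rubber bumpers at x 26 mm stop it; the housing behind: 58 mm high, y +-69 mm, to x 97 mm
- bay_mouth (a point): middle of the bay's mouth, 75 mm before the reader's origin, 10 mm up. Bay: 117 mm wide between aluminium guides 20 mm high, inner faces at reader y +-58.5 mm (3.5 mm free at each end of the rack). Far (-y) guide from reader x -51 to 27 mm, flaring out by 15 degrees to x -82, inner y -66; near (+y) guide from x -17 to 27, the latch arm before it. Flat foot strips reach to y -84 and 88 mm
- latch (a joint): spring latch, a steel arm on an upright pivot at reader frame (-79, 71) mm, 6 to 24 mm high, free end towards +x. 0 = sprung in (rest); up to 0.35 rad as it is pushed out of the bay. The entering rack pushes it out 0.1 to 0.2 rad by itself (a few N on the pushing fingers); it springs back to 0 behind the rack's rear long side when the rack is home, leaving up to 3 mm of play
- latch_end (a point): free end of the latch arm, 14 mm above the bench; at rest at reader frame (-29, 51) mm, 6 mm inside the bay
- small_bottle: closed white reagent bottle, 38 mm diameter, 78 mm high, standing behind the reader housing; origin at the centre of its foot; leave it alone
- lab_timer: flat white laboratory timer, 66 x 62 x 18 mm, lying behind the reader housing, near the bench's front edge; origin at the centre of its underside; leave it alone
- tape: roll of masking tape lying flat, 100 mm across, 25 mm high, behind the rack, far from the reader; origin at the centre of its underside; leave it alone

How it is judged:
By the outcome, as a careful person would: the job done as asked, in the order asked, and still so for the second after the job is handed in, with the robot touching nothing.
It also fails if it takes over 72 s, if anything falls off the work surface, if the arm or the gripper's body presses on something with over 40 N, if the wrist force passes 120 N, or if a joint passes its speed limit or range.

ROBOT

A 7-joint arm with a two-finger parallel gripper is mounted at the origin on a cart in front of the work surface, level with it; the furniture and walls round the work are solid. World frame = base frame: x ahead of the robot, y to its left, z up, the work surface at z = 0. Lengths are in mm, angles in rad, forces in N, time in s.
With the tool pointing down it reaches from about 400 to 900 mm from the base axis. Payload 5.6 kg.
Tool frame: the origin (TCP) lies at the very end of the fingers, on their centre line; the grasp point (between the pads) lies 19 mm behind it; z points along the fingers, y is the line along which they close (so a half turn about z gives the same grasp; the last joint's range is limited). The gripper opens to 92 mm and grips with 3 to 60 N. Pads are 20 mm wide; open, the fingers measure 128 mm over their backs; the gripper's body (75 mm by 189 mm) begins 69 mm behind the grasp point.
Start: joints at [-1.257, 0.468, -0.012, 1.603, 0.006, 1.071, -0.056], TCP at [227.071, 609.055, 214.592] pointing down, gripper open.
Joint ranges: [-2.53, 2.53], [-0.31, 2.02], [-1.57, 1.55], [0.28, 2.44], [-1.29, 4.43], [0.15, 1.84], [-2.92, 2.92]. Speed limits (rad/s): [2.57, 2.57, 3.14, 3.14, 3.14, 3.14, 3.14].

INTERFACE

Orientations are given as [roll, pitch, yaw] about the fixed x, y, z axes, in that order (R = Rz(yaw) Ry(pitch) Rx(roll)).
In Python, from station import ctrl gives the robot as it stands. Calls block until the motion is done:
- ctrl.move_to(position, orientation): joint-space move of the TCP to a pose.
- ctrl.move_straight(position, feed=150, frame=None, max_force=None): straight line of the TCP; frame=None keeps the orientation; feed is the mean speed in mm/s. With max_force (N) it stops when the force on the tool has changed by that much, and returns True; else False.
- ctrl.goto_joints(angles): joint-space move.
- ctrl.grip(opening, force=None): finger opening in mm; force is the grip in N (None keeps the last); returns when the fingers have stopped.
- ctrl.sleep(seconds).
- ctrl.solve_ik(position, orientation): joint angles nearest the present ones, or None.
- ctrl.read_state(): the state.
- ctrl.camera(name): name is "side" or "top" or "wrist"; returns (picture, depth): 400x640x3 uint8, blue, green, red; 400x640 float32, mm along the optical axis (not along the pixel's ray), 0 where there is no reading.
- ctrl.get_calibration(name): a dict with "fovy" (degrees; the focal length in pixels is half the picture's height over the tangent of half this angle, whatever the lens; pixels are square), "cx", "cy" (the principal point, pixels), "D" ([k1, k2, p1, p2, k3] as OpenCV has them; the pictures are not rectified), "R" (3x3) and "t" (3): a world point X has camera coordinates R X + t; the wrist camera has in their place "hand_eye" (4x4, takes a point from camera to tool coordinates, whose origin is the TCP and whose axes are the flange's). Camera axes: x right, y down, z forward; pixel columns grow to the right and rows downward; lengths in mm; the calibration is good to about 2 mm. A picture is of the moment at which its call begins: read the wrist's pose just before it. get_calibration takes no time and is no camera call.
A pose or a line that the arm cannot do raises ctrl.MotionError and nothing moves.
- ctrl.hand_in(): hands the job in; it is judged then, once.
The state is a dict: "clock": time; "qpos": joint angles; "qd": joint speeds; "joint_efforts": joint torques, N m; "ee_pos": TCP position; "tool_rot": TCP orientation; "force": force on the tool from outside, world axes, zero at the start; "ft_torque": the same for the moment, N m; "grip_width": finger opening in mm; "finger_force": force on a finger pad.
Only numpy, scipy, OpenCV 4.12 (cv2) and the standard library are available. Lean on these libraries where they do the work, as an engineer would, in place of code of your own. Each camera call takes 0.05 s, during which the arm holds its last target. There are 200 camera calls.

## Working session

There is one attempt and no reset: what is moved stays moved. The work goes in short steps, each a Python script; the robot and the scene stay as the last script left them, time stands still between calls to the robot, and variables do not carry over. Pictures are saved under pics/ and viewed, at most 10 in all, crops included, and the job is handed in when it is done.

```bash
mkdir -p pics; ls; python3 - <<'E'
from station import ctrl
import cv2,numpy as np
s=ctrl.read_state();print(s['clock'],s['ee_pos'],s['tool_rot'],s['force'])
for n in ("side","top"):
    im,d=ctrl.camera(n);cv2.imwrite(f'pics/{n}0.png',im);np.save(f'pics/{n}0.npy',d)
    c=ctrl.get_calibration(n);print(n,c)
print(ctrl.get_calibration('wrist'))
E
```

```text
pics
0.0 [226.87787799 608.50539883 213.63497871] [-3.13985478e+00  1.48015431e-04  2.78476041e+00] [-0.4715488   0.10805222 -0.08619204]
side {'fovy': 53.028518330699015, 'cx': 313.3183901368291, 'cy': 198.15429469428642, 'D': array([0.0085251, 0.       , 0.       , 0.       , 0.       ]), 'R': array([[-0.99853063, -0.04990615,  0.02111772],
       [-0.04468736,  0.53789427, -0.84182706],
       [ 0.03065325, -0.8415338 , -0.53933407]]), 't': array([500.02748616, 169.06568225, 742.36238959])}
top {'fovy': 45.79303354987316, 'cx': 316.80117726871117, 'cy': 198.07053745680463, 'D': array([-0.13633184,  0.        ,  0.        ,  0.        ,  0.        ]), 'R': array([[-0.00856589, -0.99994148,  0.00660794],
       [-0.99298908,  0.00772686, -0.11795335],
       [ 0.11789539, -0.00757198, -0.99299715]]), 't': array([-167.8145485 ,  543.97877391, 1126.84277274])}
{'fovy': 60.74462657804641, 'cx': 320.172093263345, 'cy': 196.10138719402792, 'D': array([0.01072881, 0.        , 0.        , 0.        , 0.        ]), 'hand_eye': array([[ 2.06607432e-04, -9.61266497e-01, -2.75620534e-01,
         7.76729486e+01],
       [ 9.99999975e-01,  2.20893099e-04, -2.07883949e-05,
        -1.30798034e-01],
       [ 8.08658613e-05, -2.75620523e-01,  9.61266519e-01,
        -1.68419677e+02],
       [ 0.00000000e+00,  0.00000000e+00,  0.00000000e+00,
         1.00000000e+00]])}
```

View pics/side0.png

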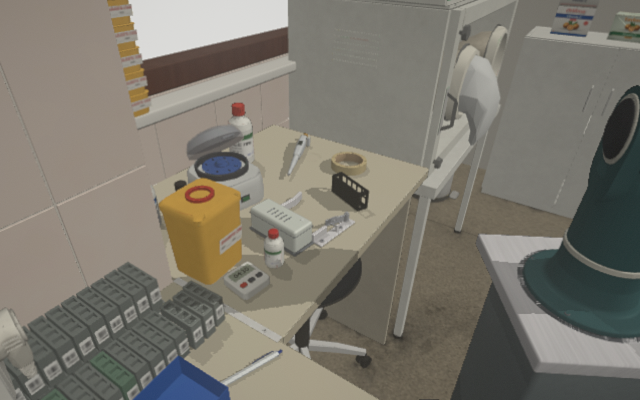

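View pics/top0.png

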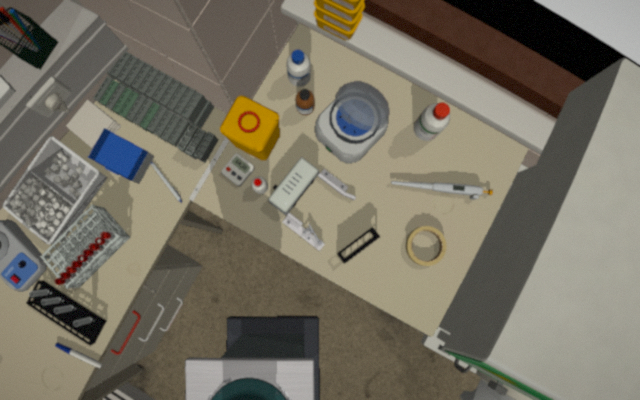

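```bash
cat > h.py <<'E'
from station import ctrl
import cv2,numpy as np
from scipy.spatial.transform import Rotation as Ro
def cam(n):
    """picture, depth, (K,D,Rcw,origin) with world = Rcw @ cam + origin"""
    c=ctrl.get_calibration(n)
    if n=='wrist':
        s=ctrl.read_state();T=np.eye(4);T[:3,:3]=Ro.from_euler('xyz',s['tool_rot']).as_matrix();T[:3,3]=s['ee_pos']
        T=T@c['hand_eye'];R,o=T[:3,:3],T[:3,3]
    else: R=np.array(c['R']).T;o=-R@c['t']
    f=200/np.tan(np.radians(c['fovy'])/2);K=np.array([[f,0,c['cx']],[0,f,c['cy']],[0,0,1]])
    im,d=ctrl.camera(n);return im,d,(K,np.array(c['D']),R,o)
def dirs(px,C):
    K,D,R,o=C;p=cv2.undistortPoints(np.float32(px).reshape(-1,1,2),K,D)[:,0]
    return np.c_[p,np.ones(len(p))]
def onplane(px,C,z):
    d=dirs(px,C)@C[2].T;return C[3]+d*((z-C[3][2])/d[:,2])[:,None]
def bydepth(px,d,C):
    px=np.atleast_2d(px);z=np.array([d[int(v),int(u)] for u,v in px])
    return (dirs(px,C)*z[:,None])@C[2].T+C[3]
def cloud(d,C):
    v,u=np.mgrid[:400,:640];px=np.c_[u.ravel(),v.ravel()].astype(float)
    return ((dirs(px,C)*d.reshape(-1,1))@C[2].T+C[3]).reshape(400,640,3)
E
python3 - <<'E'
from h import *
np.set_printoptions(suppress=True,precision=0)
im,d,C=cam('top');P=cloud(d,C)
for n,p in dict(bin=(250,128),rack=(357,245),rl=(341,259),rr=(376,232),tape=(425,229),house=(294,185),lat1=(290,216),lat2=(322,246),g1=(322,174),g2=(352,197),bot=(258,184),timer=(237,170),edge1=(200,205),edge2=(420,322),redbot=(438,110),centr=(368,100),pip=(470,188),bench=(390,200)).items(): print(n,P[p[1],p[0]])
E
```

```text
bin [688. -23. 153.]
rack [ 428. -272.    3.]
rl [ 393. -231.   12.]
rr [ 457. -313.   52.]
tape [ 464. -438.   28.]
house [ 571. -118.   61.]
lat1 [ 500. -106.   23.]
lat2 [ 426. -184.    4.]
g1 [ 607. -186.    3.]
g2 [ 546. -259.   23.]
bot [572. -33.  77.]
timer [617.  27.  17.]
edge1 [531. 124.  -3.]
edge2 [ 235. -426.    2.]
redbot [ 725. -446.  163.]
centr [ 745. -287.  171.]
pip [ 565. -556.   30.]
bench [ 540. -358.   -2.]
```

```bash
python3 - <<'E'
from h import *
np.set_printoptions(suppress=True,precision=1)
ctrl.move_straight([227,608,300],feed=250)
ctrl.move_to([450,-265,240],[np.pi,0,1.077])
s=ctrl.read_state();print(s['clock'],s['qpos'],s['ee_pos'])
im,d,C=cam('wrist');cv2.imwrite('pics/w1.png',im);np.savez('pics/w1.npz',im=im,d=d,K=C[0],D=C[1],R=C[2],o=C[3])
E
```

```text
3.8 [-0.4  0.3  1.1  1.9 -0.3  1.1  0.3] [ 450.6 -264.3  239.9]
```

View pics/w1.png

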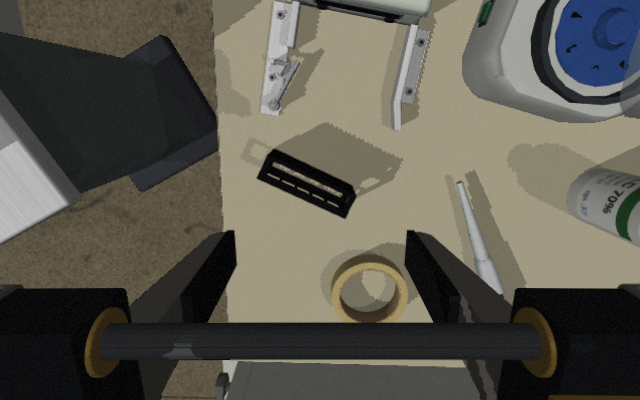

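```bash
python3 - <<'E'
from h import *
np.set_printoptions(suppress=True,precision=1)
ctrl.move_straight([500,-170,240],feed=250)
im,d,C=cam('wrist');np.savez('pics/w2.npz',im=im,d=d,K=C[0],D=C[1],R=C[2],o=C[3])
P=cloud(d,C)
# housing: depth points at 50..66 mm near (571,-118)
m=(abs(P[...,2]-58)<8)&(np.hypot(P[...,0]-571,P[...,1]+118)<110)&(d>0)
m=cv2.morphologyEx(m.astype(np.uint8),cv2.MORPH_OPEN,np.ones((5,5)))
n,l,st,c=cv2.connectedComponentsWithStats(m);k=1+st[1:,4].argmax();m=l==k
print(st[k],np.median(P[m][:,2]))
r=cv2.minAreaRect(P[m][:,:2].astype(np.float32));print('house',r,cv2.boxPoints(r))
for f in ('w1','w2'):
    z=np.load(f'pics/{f}.npz');C=(z['K'],z['D'],z['R'],z['o']);P=cloud(z['d'],C)
    m=(abs(P[...,2]-52)<8)&(np.hypot(P[...,0]-428,P[...,1]+272)<70)
    g=z['im'].max(2)<60;n,l,st,c=cv2.connectedComponentsWithStats((m).astype(np.uint8));k=1+st[1:,4].argmax()
    r=cv2.minAreaRect(P[l==k][:,:2].astype(np.float32));print(f,'rack top',st[k],np.median(P[l==k][:,2]),r,cv2.boxPoints(r))
crop=im[40:290,200:480];cv2.imwrite('pics/w2c.png',cv2.resize(crop,None,fx=2.4,fy=2.4,interpolation=cv2.INTER_CUBIC))
E
```

```text
[ 296   50  136   79 7561] 56.158913614662424
house ((578.2864990234375, -115.35111999511719), (55.667110443115234, 131.59832763671875), 51.820213317871094) [[ 509.4  -96.6]
 [ 612.8 -177.9]
 [ 647.2 -134.1]
 [ 543.8  -52.8]]
w1 rack top [ 257  155  100   64 1451] 48.12709430608089 ((430.791259765625, -271.42169189453125), (30.77828025817871, 107.40836334228516), 35.8757438659668) [[ 386.8 -236.9]
 [ 449.8 -324. ]
 [ 474.7 -305.9]
 [ 411.8 -218.9]]
w2 rack top [ 263  246   92   56 1231] 48.067988290229266 ((431.35009765625, -271.2529296875), (30.826810836791992, 107.67845916748047), 35.899356842041016) [[ 387.3 -236.7]
 [ 450.4 -323.9]
 [ 475.4 -305.8]
 [ 412.3 -218.6]]
```

View pics/w2c.png

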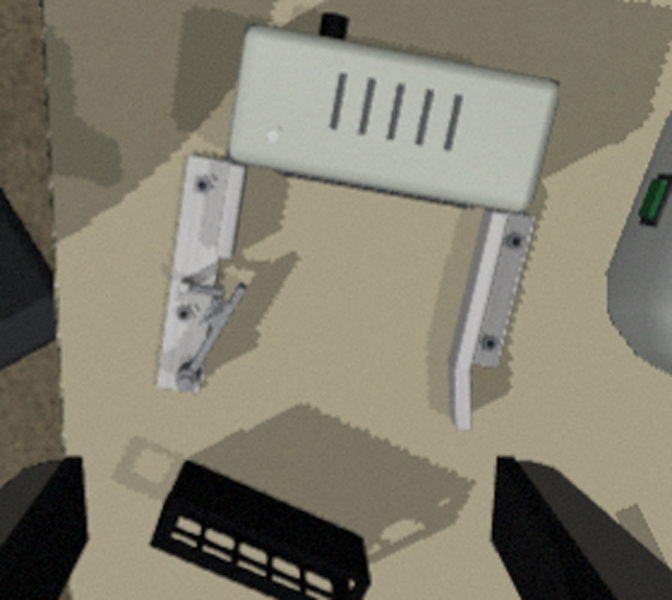

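```bash
python3 - <<'E'
from h import *
np.set_printoptions(suppress=True,precision=1)
z=np.load('pics/w2.npz');C=(z['K'],z['D'],z['R'],z['o']);P=cloud(z['d'],C)
pts=[('pivot',(187,380),24,(-79,71)),('lend',(243,288),24,(-29,51)),('bend',(456,360),20,(-51,-59)),('fin',(490,213),20,(27,-59)),('n1',(219,256),20,(-17,58.5)),('n2',(236,168),20,(27,58.5)),('flare',(456,428),20,(-82,-66)),
 ('h1',(240,163),58,None),('h2',(527,210),58,None),('h3',(557,82),58,None),('h4',(247,25),58,None)]
W=[];M=[];
for n,p,h,m in pts:
    px=np.array(p)/2.4+[200,40];w=onplane([px],C,h)[0];dz=bydepth(px,z['d'],C)[0]
    W.append(w[:2]);M.append(m);print(n,w,dz)
i=[k for k in range(len(M)) if M[k]];A=np.array([M[k] for k in i],float);B=np.array([W[k] for k in i])
H=(A-A.mean(0)).T@(B-B.mean(0));U,S,V=np.linalg.svd(H);R=V.T@np.diag([1,np.linalg.det(V.T@U.T)])@U.T
t=B.mean(0)-R@A.mean(0);print('yaw',np.arctan2(R[1,0],R[0,0]),'t',t);print('in reader\n',(np.array(W)-t)@R)
# far guide / near guide clouds in reader frame
Q=P.copy();Q[...,:2]=(P[...,:2]-t)@R
for x0 in range(-80,30,12):
    for sg in(-1,1):
        m=(abs(Q[...,0]-x0)<6)&(abs(sg*Q[...,1]-65)<20)&(Q[...,2]>11)&(Q[...,2]<30)&(z['d']>0)
        if m.sum()>5: print(x0,sg,m.sum(),np.percentile(Q[m][:,1],[3,50,97]),np.percentile(Q[m][:,2],[50,95]))
rk=[(387.3,-236.7),(450.4,-323.9),(475.4,-305.8),(412.3,-218.6)];print('rack top in reader',(np.array(rk)-t)@R)
E
```

```text
pivot [ 439.9 -177.8   24. ] [ 440.3 -177.4   25.6]
lend [ 486.1 -151.    24. ] [ 485.6 -151.5   20.5]
bend [ 560.2 -232.2   20. ] [ 560.4 -233.    17.5]
fin [ 604.2 -175.3   20. ] [ 605.6 -176.7   12.3]
n1 [ 483.  -132.8   20. ] [ 483.  -132.8   20.3]
n2 [ 509.8 -101.4   20. ] [ 509.8 -101.4   19.9]
flare [ 545.3 -264.2   20. ] [ 545.3 -265.5   17. ]
h1 [ 514.8 -100.5   58. ] [ 514.4 -100.5   52.1]
h2 [ 611.7 -174.3   58. ] [ 612.4 -174.9   55.1]
h3 [ 642.7 -133.4   58. ] [ 646.7 -134.6   44.9]
h4 [543.  -55.7  58. ] [544.2 -47.7  -2.7]
yaw 0.9218803497083204 t [ 542.2 -157.9]
in reader
 [[-77.7  69.5]
 [-28.5  48.9]
 [-48.3 -59.2]
 [ 23.6 -59.9]
 [-15.8  62.4]
 [ 25.4  60. ]
 [-82.9 -66.7]
 [ 29.2  56.5]
 [ 29.  -65.3]
 [ 80.2 -65.3]
 [ 81.9  61.2]]
-80 -1 63 [-73.8 -68.9 -65.3] [18.2 19.4]
-80 1 80 [64.7 69.8 75.3] [22.5 25.5]
-68 -1 75 [-71.9 -66.9 -62.8] [18.1 19.5]
-68 1 48 [62.2 66.2 72.3] [20.2 21.9]
-56 -1 74 [-68.  -63.6 -60. ] [18.3 19.5]
-56 1 39 [57.7 60.9 64.6] [20.2 21.1]
-44 -1 78 [-67.5 -62.7 -59.7] [18.2 19.6]
-44 1 90 [53.1 58.7 64.4] [21.8 28.8]
-32 -1 82 [-67.3 -63.  -59.9] [18.1 19.5]
-32 1 127 [49.6 62.  78.5] [17.6 22.2]
-20 -1 84 [-67.6 -63.2 -60.2] [18.3 19.6]
-20 1 16 [57.2 61.  64.1] [18.3 20.1]
-8 -1 85 [-67.8 -63.6 -60.3] [18.1 19.4]
-8 1 76 [56.4 60.1 64. ] [18.3 19.8]
4 -1 85 [-68.3 -63.8 -60.8] [18.2 19.7]
4 1 80 [56.1 60.1 63.8] [18.3 19.6]
16 -1 92 [-68.3 -63.8 -60.8] [18.4 20. ]
16 1 79 [56.1 59.6 63.4] [18.3 19.8]
28 -1 20 [-67.6 -63.5 -61.1] [18.3 19.9]
28 1 36 [55.8 59.5 63.5] [17.9 19.7]
rack top in reader [[-156.4   75.8]
 [-187.7  -27.2]
 [-158.2  -36.1]
 [-126.9   66.8]]
```

```bash
cat >> h.py <<'E'
YR=0.905;TR=np.array([543.9,-159.3]);RR=Ro.from_euler('z',YR).as_matrix()[:2,:2]
def w2r(p): return (np.asarray(p)[...,:2]-TR)@RR
def r2w(p): return np.asarray(p)@RR.T+TR
def look(f):
    im,d,C=cam('wrist');np.savez(f'pics/{f}.npz',im=im,d=d,K=C[0],D=C[1],R=C[2],o=C[3]);P=cloud(d,C);q=w2r(P)
    m=(P[...,2]>22)&(P[...,2]<40)&(im.max(2)<70)&(abs(q[...,0]+70)<120)&(abs(q[...,1])<80)&(d>0)
    m=cv2.morphologyEx(m.astype(np.uint8),cv2.MORPH_CLOSE,np.ones((9,9)))
    n,l,st,c=cv2.connectedComponentsWithStats(m);k=1+st[1:,4].argmax();s=(l==k)&(P[...,2]>22)&(P[...,2]<40)
    b=cv2.boxPoints(cv2.minAreaRect(q[s].astype(np.float32)));print(f,'z',np.median(P[s][:,2]),'rack centre (reader)',b.mean(0),'corners',b.round(1).tolist(),ctrl.read_state()['clock'])
    return im
E
python3 - <<'E'
from h import *
np.set_printoptions(suppress=True,precision=1)
a=0.626;n=np.array([np.cos(a),np.sin(a)]);c=np.array([431,-271.3]);o=[np.pi,0,a]
P=lambda s,z:[*(c+s*n),z]
ctrl.grip(40)
ctrl.move_to(P(-39,110),o)
ctrl.move_straight(P(-39,42),feed=100)
print(ctrl.read_state()['force'])
ctrl.move_straight(P(-25+34,42),feed=50)
s=ctrl.read_state();print(s['force'],s['clock'])
ctrl.move_straight(P(-15,50),feed=80)
ctrl.move_straight(P(30,240),feed=250)
im=look('w3');cv2.imwrite('pics/w3.png',im)
E
```

```text
[-0.5 -0.2  0.7]
[ 0.   0.7 -0.2] 8.1417
w3 z 28.271517014609856 rack centre (reader) [-116.7    8.2] corners [[-154.3000030517578, -36.79999923706055], [-108.4000015258789, -49.900001525878906], [-79.0, 53.20000076293945], [-125.0, 66.30000305175781]] 9.5917
```

View pics/w3.png

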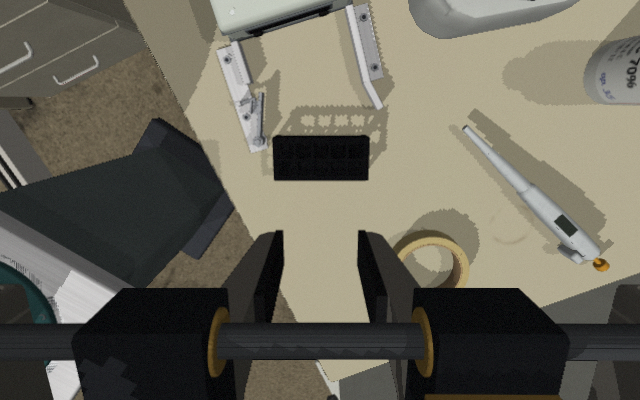

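```bash
python3 - <<'E'
from h import *
np.set_printoptions(suppress=True,precision=1)
b=np.radians(-16);n=np.array([np.cos(b),np.sin(b)]);u=np.array([-n[1],n[0]])
c=np.array([-116.7,8.2])-13*n;o=[np.pi,0,YR+b]
P=lambda s,z:[*r2w(c+s*u),z]
ctrl.grip(0)
ctrl.move_to(P(87,80),o)
print(ctrl.move_straight(P(87,12),feed=100,max_force=15))
ctrl.move_straight(P(64,12),feed=40)
print(ctrl.read_state()['force'])
ctrl.move_straight(P(85,12),feed=100)
ctrl.move_straight(P(87,60),feed=200)
ctrl.move_to([*r2w([-110,0]),240],[np.pi,0,YR])
im=look('w4')
E
```

```text
False
[0.6 1.3 0.4]
w4 z 28.307661894933972 rack centre (reader) [-118.2    2.1] corners [[-155.6999969482422, -43.5], [-108.5999984741211, -56.099998474121094], [-80.69999694824219, 47.79999923706055], [-127.80000305175781, 60.400001525878906]] 14.2417
```

```bash
python3 - <<'E'
from h import *
np.set_printoptions(suppress=True,precision=1)
o=[np.pi,0,YR];P=lambda x,z,y=0:[*r2w([x,y]),z]
ctrl.grip(60)
ctrl.move_to(P(-182,60),o)
print(ctrl.move_straight(P(-182,10),feed=120,max_force=15))
ctrl.move_straight(P(-145,10),feed=40)
print(ctrl.read_state()['force'])
ctrl.move_straight(P(-165,10),feed=120)
ctrl.move_straight(P(-110,240),feed=250)
im=look('w5')
E
```

```text
False
[-0.1 -0.2  0.6]
w5 z 28.2788571438752 rack centre (reader) [-106.4    8.7] corners [[-133.39999389648438, -43.79999923706055], [-84.80000305175781, -46.20000076293945], [-79.4000015258789, 61.099998474121094], [-128.0, 63.5]] 19.125
```

```bash
python3 - <<'E'
from h import *
np.set_printoptions(suppress=True,precision=1)
o=[np.pi,0,YR];P=lambda x,z,y=0:[*r2w([x,y]),z]
ctrl.grip(0)
ctrl.move_to(P(-114,60,92),o)
print(ctrl.move_straight(P(-114,12,92),feed=120,max_force=15))
ctrl.move_straight(P(-114,12,69.5),feed=40)
print(ctrl.read_state()['force'])
ctrl.move_straight(P(-114,12,90),feed=120)
ctrl.move_straight(P(-114,60,90),feed=200)
ctrl.move_to(P(-110,240),o)
im=look('w6');cv2.imwrite('pics/w6.png',im[60:330,170:490])
E
```

```text
False
[0.1 0.7 0.9]
w6 z 28.301806878649415 rack centre (reader) [-104.8   -1. ] corners [[-129.5, -54.5], [-80.9000015258789, -54.900001525878906], [-80.0999984741211, 52.5], [-128.6999969482422, 52.900001525878906]] 23.75
```

View pics/w6.png

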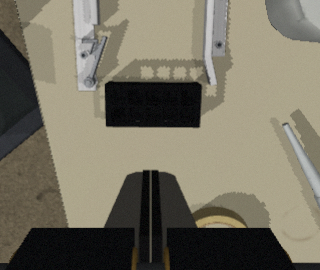

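```bash
python3 - <<'E'
from h import *
np.set_printoptions(suppress=True,precision=1)
o=[np.pi,0,YR];P=lambda x,z,y=-0.5:[*r2w([x,y]),z]
ctrl.grip(40)
ctrl.move_to(P(-155,60),o)
print(ctrl.move_straight(P(-155,10),feed=120,max_force=15))
for x in (-90,-60,-28):
    r=ctrl.move_straight(P(x,10),feed=40,max_force=22);s=ctrl.read_state()
    print(x,r,w2r(s['ee_pos']),s['force'],s['force'][:2]@RR)
    if r: break
E
```

```text
False
-90 False [-90.   -0.4] [-0.8 -0.1 -0.6] [-0.5  0.6]
-60 False [-59.8  -0.1] [0.4 0.8 0. ] [0.8 0.2]
-28 False [-35.4  -0.4] [-12.4 -12.6   6.1] [-17.5   2. ]
```

```bash
python3 - <<'E'
from h import *
o=[np.pi,0,YR];P=lambda x,z,y=-0.5:[*r2w([x,y]),z]
ctrl.move_straight(P(-55,10),feed=80)
ctrl.move_straight(P(-60,60),feed=150)
ctrl.move_straight(P(-70,200),feed=250)
im=look('w7');cv2.imwrite('pics/w7.png',cv2.resize(im[60:290,190:470],None,fx=2.4,fy=2.4,interpolation=cv2.INTER_CUBIC))
E
```

```text
w7 z 28.215681909461466 rack centre (reader) [ 1.2271824 -3.2836456] corners [[-24.700000762939453, -56.900001525878906], [26.799999237060547, -57.099998474121094], [27.200000762939453, 50.29999923706055], [-24.299999237060547, 50.5]] 31.1583
```

View pics/w7.png

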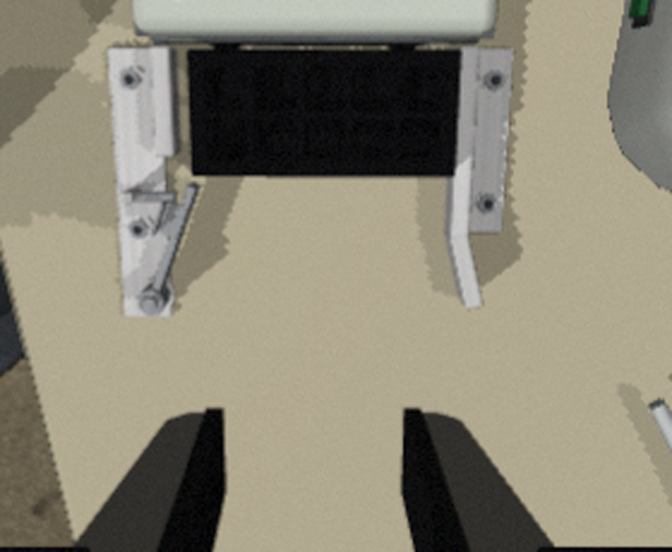

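```bash
python3 - <<'E'
from h import *
np.set_printoptions(suppress=True,precision=1)
o=[np.pi,0,YR+np.pi/2];P=lambda x,z,y:[*r2w([x,y]),z]
z=np.load('pics/w7.npz');C=(z['K'],z['D'],z['R'],z['o'])
print('latch end',w2r(onplane([np.array((193,188))/2.4+[190,60]],C,24)))
ctrl.grip(0)
ctrl.move_to(P(0,120,-84),o)
print(ctrl.read_state()['qpos'],ctrl.move_straight(P(0,24.5,-84),feed=80,max_force=8))
print(ctrl.move_straight(P(0,24.5,-65.5),feed=25,max_force=8));s=ctrl.read_state()
print(w2r(s['ee_pos']),s['force'],s['ee_pos'][2])
ctrl.move_straight(P(0,24.5,-82),feed=80)
ctrl.move_straight(P(0,150,-84),feed=200)
ctrl.move_to(P(-70,200,0),[np.pi,0,YR])
im=look('w8');cv2.imwrite('pics/w8.png',cv2.resize(im[60:290,190:470],None,fx=2.4,fy=2.4,interpolation=cv2.INTER_CUBIC))
E
```

```text
latch end [[-30.3  50.4]]
[-0.1  0.6  0.5  1.7 -0.4  0.9  1.5] False
False
[  0.  -65.6] [1.4 0.1 0.5] 24.51503284631652
w8 z 28.296024728639452 rack centre (reader) [ 1.6 -0.8] corners [[-24.299999237060547, 53.20000076293945], [-24.100000381469727, -54.79999923706055], [27.399999618530273, -54.79999923706055], [27.200000762939453, 53.29999923706055]] 37.7333
```

View pics/w8.png

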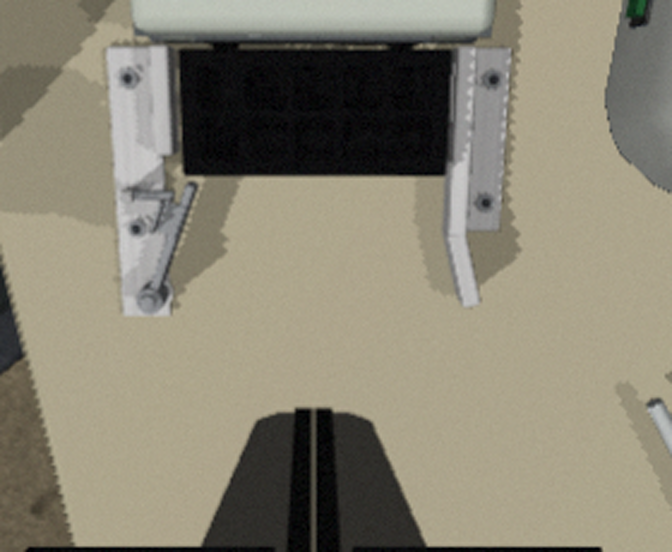

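The rack lies flat, centred in the bay (px 183–450, rear edge at row 175) and against the bumpers. The latch tip (192,185) sits at its rest position behind the rack's rear long side.

```bash
python3 -c "
from station import ctrl
print(ctrl.hand_in())"
```

```text
the job is handed in; nothing more can be done
None
```

The rack was tipped onto its base and pushed broadside into the bay until it stopped against the bumpers; the last picture shows the latch sprung back behind it, and I handed the job in at about 38 s on the robot's clock.

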